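# Show the water meter's inlet to the inspection camera

### The job

Press the open lid of the water meter in the fork bracket shut until it snaps, then take the meter by its round register, lift it out of the bracket and show its bare inlet end (the one without the nut) to the inspection camera: ten centimetres in front of the lens, centred and square on, so that the camera looks straight into the inlet, with the lid side up. Finish holding it there still in the gripper, and do not shift the camera or the other things on the bench.

Things in the scene. Friction and masses are not known exactly. Their poses are not given: they have to be found in the camera images.
- meter: the water meter to show: brass, about 0.55 kg, loose in the fork bracket. Origin on its pipe's axis below the middle of the round register; x along the pipe to the inlet, z up through dial and lid. Pipe 26 mm thick, shoulders 34 mm thick from x = 26 to 40 mm on both sides. Brass chamber 55 mm in diameter from z = -24 to 12 mm. With the lid shut its top is at z = 47 mm
- inlet (a point): centre of the mouth of the meter's inlet, the bare threaded end with a strainer in its bore, at x = 55 mm on the pipe axis of the meter; axes as the meter's
- outlet (a point): end of the tailpiece at the meter's other end, at x = -85 mm on the pipe axis: tailpiece 21 mm thick, then from x = -67 to -49 mm a hexagon union nut 31 mm across flats; axes as the meter's
- register (a point): middle of the meter's round grey register housing, at z = 25 mm of the meter; the housing is 62 mm in diameter, from z = 12 to 38 mm. Grip it here from above, fingers at its +y and -y sides, where nothing sticks out; axes as the meter's
- lid_hinge (a point): middle of the lid's hinge pin, on the outlet side of the register at x = -34, z = 41 mm of the meter; the pin lies along the meter's y; axes as the meter's
- lid_edge (a point): point on the lid's outer (upper) face, 64 mm from the hinge pin near the free edge; moves with the lid, its z axis is the outward normal. The lid is a round cap, 60 mm in diameter, outer face 6 mm off the line from pin to edge, its middle 34 mm from the pin; a thumb tab reaches to 73 mm from the pin
- lid (a joint): lid's opening angle (rad): 0 snapped shut, 1.57 upright, stop at 1.75. It closes by swinging its free edge over towards the inlet end and down; its stiff hinge (0.014 N m) keeps it where it is left. At 0.11 the catch meets a nib; some 7 N down on the free edge (9 N at 45 mm from the pin) snap it past, then it stays below 0.01 by itself
- seat (a point): fixed point of the bracket where the meter's origin lies while it rests there, 50 mm above the bench; axes as the meter's. Two upright sheet forks, 4 mm thick, 60 mm wide, at x = -44 and 44 mm carry the pipe in slots 30 mm wide, open upwards, tops 10 mm above the pipe axis: the meter lifts straight up
- bracket: the galvanised bracket on its plywood board 200 x 120 x 15 mm, fixed to the bench. Origin at the underside of the board, 50 mm straight below seat; axes as seat
- lens (a point): centre of the front of the camera's lens, a black barrel 34 mm in diameter with a white ring light 66 mm in diameter round it. x axis points back into the camera, so it looks along -x, somewhat downwards; y axis level; z axis is up in its picture
- focus (a point): the point 100 mm straight in front of the lens, where the inlet's mouth is to be shown; axes as lens. With the meter's axes parallel to these the inlet faces the lens
- camera: the inspection camera: grey body 66 x 52 x 48 mm in a yoke on a steel column 18 mm thick, 420 mm high, 150 mm behind the lens, on a fixed base plate 160 x 120 mm. Origin on the bench 75 mm from the column, below the camera body; x axis level, from the lens side towards the column
- tee: bystander: white plastic pipe tee, 36 mm in diameter, with a stub of pipe 25 mm thick, 140 mm long in all, lying beside the bracket. Origin on the bench below it
- spare_nut: bystander: brass hexagon nut 35 mm across, 18 mm high, lying on a corner of the bracket's board. Origin at its underside
- wrench: bystander: steel adjustable wrench, 205 mm long, 12 mm thick, lying beside the bracket along its x. Origin at its underside
- big_meter: bystander: a larger brass water meter, 130 mm long, 82 mm high, lid shut, no nut on its ends, standing on the bench. Origin at its underside
- elbow: bystander: white plastic elbow, 36 mm in diameter. Origin on the bench below it
- coupling: bystander: white plastic coupling, 38 mm in diameter, 40 mm high, standing. Origin at its underside
- tape_roll: bystander: small white roll, 54 mm in diameter, 14 mm high. Origin at its underside
- pipe_shears: bystander: pipe shears with grey handles, 215 mm long, lying flat. Origin at the underside
Mind the look-alikes: they are no part of the job. What is shaped like the meter but orange is not meant.

How it is judged:
By the outcome, as a careful person would: the job done as asked, in the order asked, and still so for the second after the job is handed in, while the arm keeps its last pose, push and grip.
It also fails if it takes over 48 s, if anything falls off the work surface, if the arm or the gripper's body presses on something with over 40 N, if the wrist force passes 120 N, or if a joint passes its speed limit or range.

### The arm

A 6-joint arm with a two-finger parallel gripper is mounted at the origin on the work surface. World frame = base frame: x ahead of the robot, y to its left, z up, the work surface at z = 0. Lengths are in m, angles in degrees, forces in N, time in s.
With the tool pointing down it reaches from about 0.325 to 0.775 m from the base axis. Payload 5.5 kg.
Tool frame: the origin (TCP) lies at the centre of the arm's flange, where the gripper is bolted on; the fingertips stand 182 mm ahead of it and the grasp point (between the pads) lies 163 mm ahead of it; z points along the fingers, y is the line along which they close (so a half turn about z gives the same grasp; the last joint's range is limited). The gripper opens to 88 mm and grips with 3 to 60 N. Pads are 20 mm wide; open, the fingers measure 115 mm over their backs; the gripper's body (75 mm by 178 mm) begins 61 mm behind the grasp point.
Start: joints at [71.809, 5.22, 70.514, -0, 104.267, -3.249], TCP at [0.155, 0.58, 0.405] pointing down, gripper open.
Joint ranges: [-164.24, 164.24], [-49.07, 125.15], [9.68, 141.18], [-86.29, 266.29], [3.28, 154.24], [-151.56, 151.56]. Speed limits (degrees/s): [147.25, 147.25, 172.46, 180, 180, 180].

### API

Orientations are given as [roll, pitch, yaw] about the fixed x, y, z axes, in that order (R = Rz(yaw) Ry(pitch) Rx(roll)).
In Python, from station import r gives the robot as it stands. The module is installed in compiled form; this text tells all that it offers. Calls block until the motion is done:
- r.reach(position, orientation): joint-space move of the TCP to a pose.
- r.servo_line(position, rotation=None, speed=0.15): straight line of the TCP; rotation=None keeps the orientation; speed is the mean speed in m/s.
- r.move_joints(angles): joint-space move.
- r.let_go() and r.grab(squeeze=None): open the fingers fully, or close them until they stop; squeeze is the grip in N (None keeps the last).
- r.wait(seconds).
- r.inverse_kinematics(position, orientation): joint angles nearest the present ones, or None.
- r.sense(): the state.
- r.snapshot(name): name is "scene" or "side" or "wrist"; returns a dict with "frame" (480x640x3 uint8, red, green, blue), "fx", "fy", "cx", "cy" (pixels), "R" (3x3) and "t" (3): a world point X has camera coordinates R X + t. Camera axes: x right, y down, z forward; pixel columns grow to the right and rows downward; lengths in m; the calibration is good to about 2 mm. A picture is of the moment at which its call begins. There is no depth.
A pose or a line that the arm cannot do raises r.IKError and nothing moves.
- r.hand_in(): hands the job in; it is judged then, once.
The state is a dict: "clock": time; "joints": joint angles; "joint_vel": joint speeds; "joint_torque": joint torques, N m; "tcp_pos": TCP position; "orientation": TCP orientation; "contact_force": force on the tool from outside, world axes, zero at the start; "torque": the same for the moment, N m; "opening": finger opening in m; "gripper_force": force on a finger pad.
Only numpy, scipy, OpenCV 4.12 (cv2) and the standard library are available. Lean on these libraries where they do the work, as an engineer would, in place of code of your own. Each camera call takes 0.05 s, during which the arm holds its last target. There are 200 camera calls.

## Working session

There is one attempt and no reset: what is moved stays moved. The work goes in short steps, each a Python script; the robot and the scene stay as the last script left them, time stands still between calls to the robot, and variables do not carry over. Pictures are saved under pics/ and viewed, at most 10 in all, crops included, and the job is handed in when it is done.

```bash
mkdir -p pics
cat > h.py <<'E'
import numpy as np, cv2
from station import r
from scipy.spatial.transform import Rotation as Ro
def snap(n,f=None):
    s=r.snapshot(n)
    if f: cv2.imwrite('pics/'+f,s['frame'][:,:,::-1])
    return s
def ray(s,u,v):
    R=np.array(s['R']);t=np.array(s['t'])
    d=R.T@np.array([(u-s['cx'])/s['fx'],(v-s['cy'])/s['fy'],1]);return -R.T@t,d/np.linalg.norm(d)
def plane(s,u,v,z):
    o,d=ray(s,u,v);return o+d*(z-o[2])/d[2]
def tri(*a):
    A=np.zeros((3,3));b=np.zeros(3);L=[ray(*q) for q in a]
    for o,d in L:
        P=np.eye(3)-np.outer(d,d);A+=P;b+=P@o
    X=np.linalg.solve(A,b);return X,[np.linalg.norm((np.eye(3)-np.outer(d,d))@(X-o)) for o,d in L]
def proj(s,X):
    c=np.array(s['R'])@np.array(X)+np.array(s['t']);return np.array([s['fx']*c[0]/c[2]+s['cx'],s['fy']*c[1]/c[2]+s['cy']])
E
python3 - <<'E'
from h import *
import pickle
d={}
for n in('scene','side','wrist'):
    d[n]=snap(n,n+'0.png'); o,_=ray(d[n],320,240); print(n,o,d[n]['fx'],ray(d[n],320,240)[1])
pickle.dump(d,open('s0.pkl','wb'))
print(r.sense())
E
```

```text
scene [ 1.41132383 -0.12268669  1.00818883] 435.7601562800014 [-0.69440763  0.14846437 -0.70409969]
side [0.47791405 1.151659   1.11751801] 624.0310830881009 [ 0.04739309 -0.76137269 -0.64657986]
wrist [0.08250425 0.59816814 0.38410845] 379.3402083527859 [ 0.26373428 -0.08114042 -0.9611766 ]
{'clock': 0.15, 'joints': array([ 7.18076217e+01,  5.25462887e+00,  7.05653042e+01, -7.47120161e-05,
        1.04266452e+02, -3.24705174e+00]), 'joint_vel': array([-0.01480872, -0.1272101 , -0.11928145,  0.1615917 ,  0.09527272,
        0.05387054]), 'joint_torque': array([ 1.29456181e-03, -4.47044814e+01, -4.06907701e+01,  6.98905229e-02,
        2.74194719e-02, -1.13201947e-04]), 'tcp_pos': array([0.15474127, 0.57976022, 0.40375863]), 'orientation': array([-1.79913749e+02, -4.82066402e-03,  1.65054651e+02]), 'contact_force': array([-0.96331452,  0.37946289, -0.04751946]), 'torque': array([-0.0056343 ,  0.01357724,  0.02547336]), 'gripper_force': 0.0, 'opening': 0.08746070112207717}
```

View pics/scene0.png

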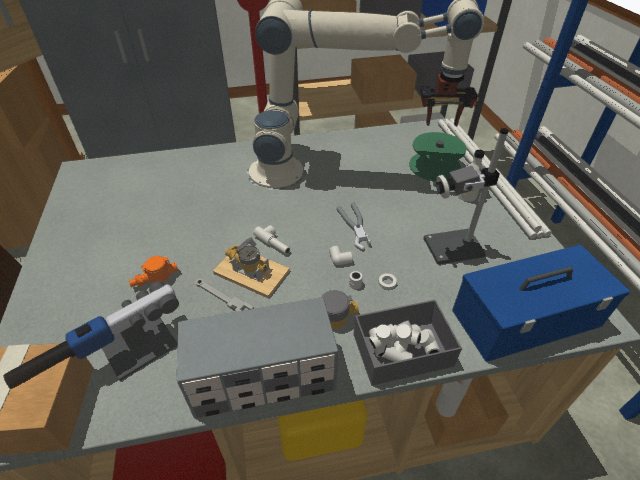

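View pics/side0.png

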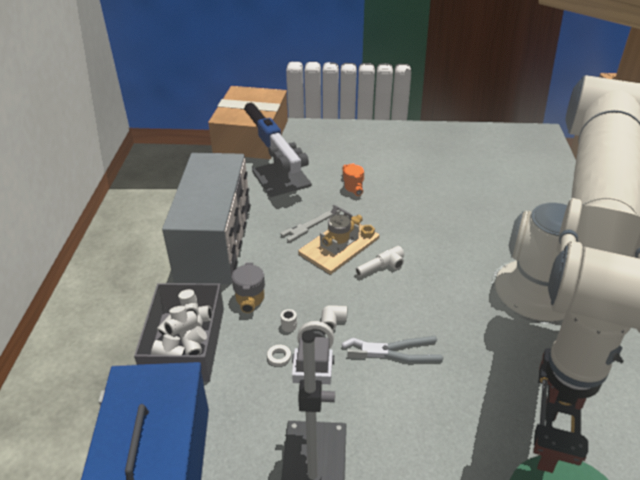

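Scene view: the open-lidded brass meter on the plywood board is at scene (247,260) / side (341,230). The look-alikes are the big_meter at scene (340,310) / side (248,288) and the orange one at scene (155,268) / side (353,180). I choose the one in the bracket. The camera's lens is near scene (443,186) and side (318,330). Next is a close crop to check.

Run:
```python
from h import *
import pickle
d=pickle.load(open('s0.pkl','rb'))
def c(n,u,v,w,h,k): return cv2.resize(d[n]['frame'][v:v+h,u:u+w,::-1],None,fx=k,fy=k,interpolation=cv2.INTER_CUBIC)
a=np.hstack([c('scene',205,220,100,75,4),c('side',290,190,100,75,4)])
b=np.hstack([c('scene',425,130,100,75,4),c('side',270,310,100,75,4)])
cv2.imwrite('pics/crop.png',np.vstack([a,b]))
print(plane(d['scene'],247,260,.06),plane(d['side'],341,230,.06))
print(tri((d['scene'],443,187),(d['side'],317,331)))
```

```text
[ 0.51431516 -0.1514407   0.06      ] [ 0.50171165 -0.13752319  0.06      ]
(array([0.53614755, 0.4070873 , 0.26459659]), [np.float64(0.006628541254054495), np.float64(0.006628541254054506)])
```

View pics/crop.png

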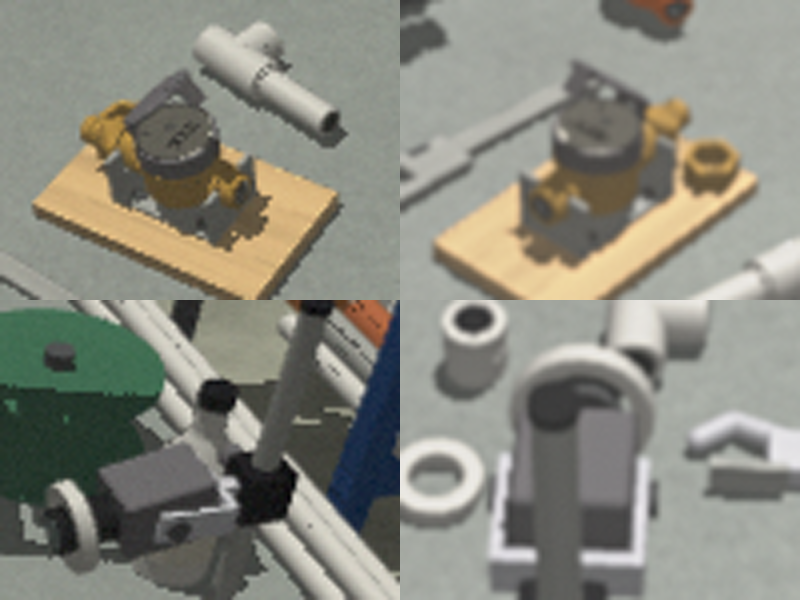

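Run:
```python
from h import *
import pickle
d=pickle.load(open('s0.pkl','rb'))
s=d['scene'];q=d['side']
P=[plane(s,205+a/4,220+b/4,.015) for a,b in((35,207),(340,200),(270,295))]
Q=[plane(q,290+a/4,190+b/4,.015) for a,b in((35,243),(357,183))]
print(np.round(P,3),np.round(Q,3))
i=tri((s,264.5,267.5),(q,326,241));o=tri((s,227,253),(q,459/1-400+0 and 290+272/4,218));print(i,o)
print('column top',tri((s,504.5,131),(q,309,410)))
v=P[2]-P[0];yaw=np.degrees(np.arctan2(v[1],v[0]));print('yaw',yaw)
c=np.array([.50,-.145,.36])
for y in(yaw,yaw+180):
    for z in(.33,.38,.42):
        Rt=Ro.from_euler('xyz',[180,0,y],degrees=True).as_matrix()
        print(y,z,r.inverse_kinematics([c[0],c[1],z],[180,0,(y+180)%360-180]))
```

```text
[[ 0.5   -0.256  0.015]
 [ 0.539 -0.029  0.015]
 [ 0.619 -0.092  0.015]] [[ 0.613 -0.099  0.015]
 [ 0.397 -0.172  0.015]]
(array([ 0.54100866, -0.10445403,  0.0467761 ]), [np.float64(0.0011766616185527557), np.float64(0.0011766616185526321)]) (array([ 0.45709989, -0.20983465,  0.04459297]), [np.float64(0.0009000344106764395), np.float64(0.0009000344106764433)])
column top (array([0.50482017, 0.61019708, 0.36795879]), [np.float64(0.033243729243063694), np.float64(0.0332437292430637)])
yaw 53.87743326170685
53.87743326170685 0.33 [-1.99167647e+01 -7.18226879e+00  9.03258526e+01 -2.54444375e-14
  9.68564162e+01  1.62058021e+01]
53.87743326170685 0.38 [-1.99167647e+01 -7.24401574e+00  8.53267676e+01 -2.54444375e-14
  1.01917248e+02  1.62058021e+01]
53.87743326170685 0.42 [-1.99167647e+01 -6.80539227e+00  8.08692341e+01 -2.54444375e-14
  1.05936158e+02  1.62058021e+01]
233.87743326170684 0.33 None
233.87743326170684 0.38 None
233.87743326170684 0.42 None
```

Run:
```python
from h import *
import pickle
r.reach([.507,-.147,.43],[180,0,52]); a=snap('wrist','w1.png')
u=np.array([np.cos(np.radians(52)),np.sin(np.radians(52))])
n=np.array([-u[1],u[0]])
p=np.array([.507,-.147])+n*.08+u*.02
r.reach([*p,.43],[180,0,52]); b=snap('wrist','w2.png')
pickle.dump((a,b),open('s1.pkl','wb')); print(r.sense()['clock'])
cv2.imwrite('pics/w12.png',np.hstack([x['frame'][40:440,120:520,::-1] for x in(a,b)]))
```

```text
3.5167
```

View pics/w12.png

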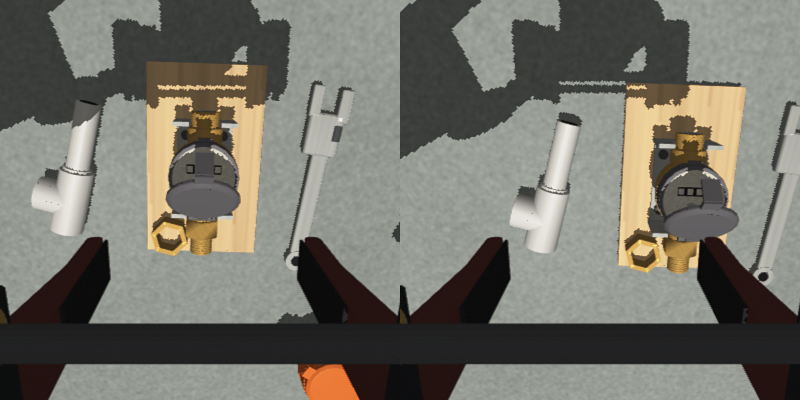

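Run:
```python
from h import *
import pickle
a,b=pickle.load(open('s1.pkl','rb'))
u=np.array([np.cos(np.radians(52)),np.sin(np.radians(52)),0])
o=np.array([.507,-.147,.05])
for x in(-.085,-.049,0,.055): print(x,proj(a,o+u*x),proj(b,o+u*x))
print('cam',ray(a,320,240))
cr=[cv2.resize(x['frame'][v:v+200,w:w+133,::-1],None,fx=3,fy=3,interpolation=cv2.INTER_CUBIC) for x,w,v in((a,255,120),(b,745-400-70+60,130))]
cv2.imwrite('pics/c2.png',np.hstack(cr))
```

```text
-0.085 [322.28355173 293.1048846 ] [398.5693874  310.65999477]
-0.049 [322.33384096 260.0032417 ] [400.58817838 278.53506504]
0 [322.40663807 212.08635072] [403.50737732 232.08198417]
0.055 [322.49497174 153.94290742] [407.04462252 175.793961  ]
cam (array([ 0.55376625, -0.08803017,  0.41045511]), array([-0.17578747, -0.21250623, -0.96121791]))
```

View pics/c2.png

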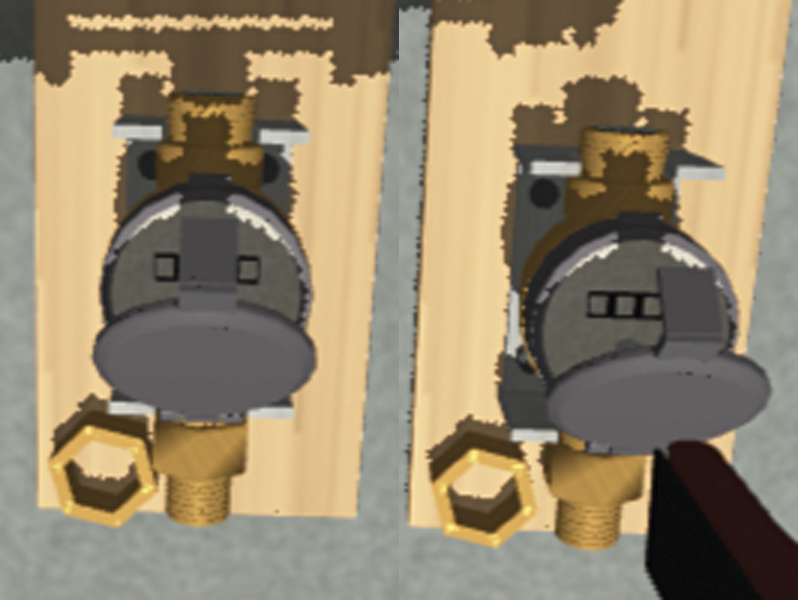

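Crop: the chosen meter is in the bracket. Its bare inlet is at the top (crop 1 about (212,97)) and the nut with tailpiece is at the bottom ((198,522)). The lid leans half open with its tab at (208,218). Now the numbers.

Run:
```python
from h import *
import pickle
a,b=pickle.load(open('s1.pkl','rb'))
np.set_printoptions(precision=4,suppress=True)
A=[plane(a,u,v,.015)[:2] for u,v in((267,102),(387,106),(374,292),(268.5,289))]
B=[plane(b,u,v,.015)[:2] for u,v in((347,124),(466,127),(338,305))]
print(np.array(A),np.linalg.norm(A[0]-A[1]),np.linalg.norm(A[1]-A[2]),np.linalg.norm(A[0]-A[3]));print(np.array(B))
c=(A[0]+A[1]+A[2]+A[3])/4
an=lambda v:np.degrees(np.arctan2(v[1],v[0]))
print('centre',c,(B[1]+B[2])/2,'yaw',an(A[1]-A[2]),an(A[0]-A[3]),an(B[0]-B[2]),an(A[0]-A[1])-90)
C1=lambda x,y:(a,255+x/3,120+y/3)
C2=lambda x,y:(b,335+(x-399)/3,130+y/3)
for n,p,q in(('tabL',(181,219),(664,268)),('tabR',(236,219),(716,268)),('discL',(95,352),(549,390)),('discR',(315,357),(770,385)),
  ('disctop',(208,308),(683,352)),('tailL',(166,521),(557,545)),('tailR',(229,521),(620,545)),('mouthL',(170,97),(583,130)),('mouthR',(253,97),(668,132))):
    X,e=tri(C1(*p),C2(*q)); print(n,X,e[0])
```

```text
[[ 0.5272 -0.0324]
 [ 0.6181 -0.1078]
 [ 0.4919 -0.261 ]
 [ 0.4003 -0.1851]] 0.11812515702744202 0.19847329913107656 0.19853798591580782
[[ 0.5262 -0.0322]
 [ 0.6187 -0.1077]
 [ 0.3995 -0.1842]]
centre [ 0.5094 -0.1466] [ 0.5091 -0.1459] yaw 50.52581867639005 50.27697665215235 50.16537987816792 50.31962195022433
tabL [ 0.523  -0.1185  0.1361] 0.0002065024648646729
tabR [ 0.5333 -0.1269  0.1347] 0.00015716335326400693
discL [ 0.4805 -0.1346  0.1165] 0.0003298098436855527
discR [ 0.5276 -0.1699  0.12  ] 0.0018043330236950286
disctop [ 0.5146 -0.14    0.1354] 0.0003669344298947533
tailL [ 0.4458 -0.2055  0.0544] 0.000128852766587233
tailR [ 0.4631 -0.2181  0.056 ] 9.211200689816765e-05
mouthL [ 0.534  -0.0961  0.0483] 0.00038377619538322854
mouthR [ 0.5543 -0.1117  0.0536] 0.00021993217356670042
```

Measurements agree: the board measures 199 x 118 mm, and the measured inlet and tail points match the seat at (0.509,-0.146), yaw 50.3° to under 1 mm. The lid is at about 40°. Now the press.

```bash
cat >> h.py <<'E'
S=np.array([.5092,-.1462,.05]);YAW=50.3
RM=Ro.from_euler('z',YAW,degrees=True).as_matrix()
def M(x,y,z): return S+RM@np.array([x,y,z])
E
python3 - <<'E'
from h import *
O=[180,0,YAW]
def P(th,r0=.058):
    t=np.radians(th); return M(-.034+r0*np.cos(t)-.006*np.sin(t)-.010,0,.041+r0*np.sin(t)+.006*np.cos(t)+.182)
p=P(55); r.reach(p+[0,0,.03],O); r.grab(5); r.wait(.2)
f0=r.sense()['contact_force'].copy(); print(r.sense()['opening'],f0)
for th in(55,45,35,25,15,9):
    r.servo_line(P(th),speed=.06); s=r.sense(); print(th,s['tcp_pos'][2]-.232,s['contact_force']-f0)
z=P(9)[2]; b=P(0)
while z>b[2]-.006:
    z-=.001; r.servo_line([b[0],b[1],z],speed=.02); s=r.sense(); f=s['contact_force']-f0
    print(round((z-.232)*1e3,1),round((s['tcp_pos'][2]-.232)*1e3,1),f.round(1))
    if f[2]>25: break
print(s['clock'])
E
```

```text
6.55617266671994e-05 [-0.75666852  0.01642861  1.22362379]
55 0.09180345254269581 [ 0.81090712 -0.85796616 -1.73370581]
45 0.08602460668642672 [ 0.21589162 -0.57494757 -1.7892025 ]
35 0.07858482999751668 [ 0.52471038  0.30223099 -1.80228955]
25 0.07027758843598117 [ 0.60288495 -0.07950554 -1.59407604]
15 0.06111364049560783 [ 0.24331452  0.10364484 -1.94223656]
9 0.05547150879380833 [ 1.84867222 -0.27894259 -1.03263052]
55.0 55.1 [ 1.3  0.9 -0.9]
54.0 54.0 [-0.3 -0.  -1.8]
53.0 53.0 [ 1.7 -0.6 -1.2]
52.0 52.2 [ 0.8 -0.3  0. ]
51.0 51.4 [2.6 0.7 0.7]
50.0 50.6 [1.7 1.1 3.6]
49.0 48.6 [ 0.9  0.7 -0.5]
48.0 47.2 [ 0.9  0.2 -1.1]
47.0 46.9 [-0.1 -0.2 -0. ]
46.0 46.6 [-0.2 -2.3  2.6]
45.0 46.3 [-0.9 -2.2  5.6]
44.0 46.1 [ 0.7 -1.6  8.3]
43.0 45.9 [-0.7 -2.3 10.6]
42.0 45.7 [ 0.1 -2.1 12.7]
41.0 45.5 [-1.2 -3.5 16.1]
11.5083
```

Run:
```python
from h import *
import pickle
d=pickle.load(open('s0.pkl','rb'))
s=d['scene'];q=d['side']
print('col base scene',plane(s,473,241,0.008),'side',plane(q,315,455,.008))
print('ring',tri((s,443.7,186),(q,317,329)))
print('clamp',tri((s,490,179),(q,312,397)))
r.servo_line(r.sense()['tcp_pos']+[0,0,.12],speed=.25); 
r.let_go()
# candidate viewing poses of lens: wrist cam offset in tool
w,_=pickle.load(open('s1.pkl','rb')); 
T=Ro.from_euler('xyz',[180,0,52],degrees=True).as_matrix()
Rc=np.array(w['R']).T; oc=-Rc@np.array(w['t'])
print('cam in tool',T.T@(oc-[.507,-.147,.43]), T.T@Rc)
a=snap('wrist'); pickle.dump(a,open('s2.pkl','wb'))
cv2.imwrite('pics/lid.png',cv2.resize(a['frame'][60:400,140:500,::-1],None,fx=1.5,fy=1.5)); print(r.sense()['clock'],r.sense()['opening'])
```

```text
col base scene [0.53032118 0.5714688  0.008     ] side [0.53258287 0.49417487 0.008     ]
ring (array([0.53672219, 0.40727025, 0.26925269]), [np.float64(0.0074860279489987235), np.float64(0.007486027948998783)])
clamp (array([0.53459101, 0.54857562, 0.26705925]), [np.float64(0.004820244257104638), np.float64(0.0048202442571047745)])
cam in tool [0.07526103 0.00054686 0.01954489] [[ 2.09659044e-03 -9.61597345e-01 -2.74456099e-01]
 [ 9.99997759e-01  1.93561881e-03  8.57331399e-04]
 [-2.93165209e-04 -2.74457281e-01  9.61599249e-01]]
13.5833 0.08788455435875898
```

View pics/lid.png

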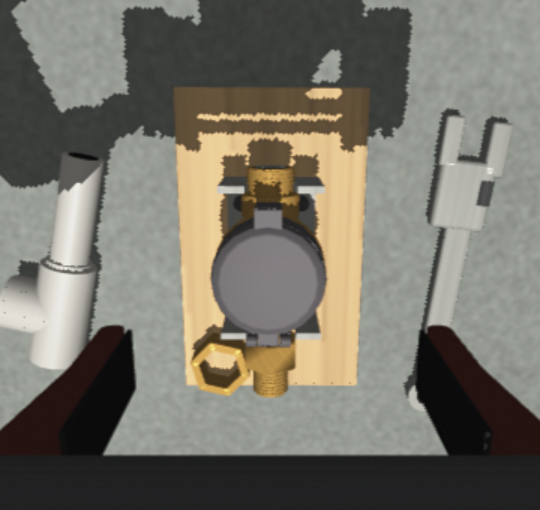

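The lid now lies flat on the register, with its disc at about (268,278) and its tab over the catch at (268,215), so it is shut. Next I measure the lens from several wrist views.

```bash
cat > look.py <<'E'
from h import *
import pickle
TC=np.array([[0,-.9616,-.27446],[1,0,0],[0,-.27446,.9616]]); oc=np.array([.0753,.0005,.0195])
L=np.array([.537,.405,.266])
def pose(cam,roll,at=L):
    z=(at-cam)/np.linalg.norm(at-cam); x=np.cross(z,[0,0,1]); x/=np.linalg.norm(x); y=np.cross(z,x)
    C=np.column_stack([x,y,z])@Ro.from_euler('z',roll,degrees=True).as_matrix()
    T=C@TC.T; return cam-T@oc, Ro.from_matrix(T).as_euler('xyz',degrees=True),T
E
python3 - <<'E'
from look import *
j0=r.sense()['joints']
for az,el,dist in((-90,25,.28),(-90,45,.28),(-135,30,.28),(-45,30,.28),(-120,35,.28),(-60,35,.28)):
    a,e=np.radians([az,el]); cam=L+dist*np.array([np.cos(a)*np.cos(e),np.sin(a)*np.cos(e),np.sin(e)])
    best=[]
    for roll in range(-180,180,20):
        p,o,T=pose(cam,roll); q=r.inverse_kinematics(p,o)
        if q is not None: best.append((max(abs(np.array(q)-j0)),roll,np.round(q),p.round(2)))
    best.sort(key=lambda t:t[0]); print(az,el,best[:3])
E
```

```text
-90 25 [(np.float64(67.7348406894372), 80, array([ -5., -24., 110.,  68.,  80.,  81.]), array([0.46, 0.15, 0.37])), (np.float64(73.67587591863406), 60, array([ -7., -20., 111.,  74.,  83.,  56.]), array([0.47, 0.14, 0.35])), (np.float64(75.3147847760217), -40, array([ -6.,  11.,  85.,  75., 105., -47.]), array([0.59, 0.13, 0.33]))]
-90 45 [(np.float64(50.698997265720976), 60, array([  2., -21.,  98.,  51.,  82.,  71.]), array([0.47, 0.18, 0.44])), (np.float64(56.439117518922664), 40, array([ -1., -17.,  98.,  56.,  86.,  46.]), array([0.49, 0.17, 0.42])), (np.float64(58.83675334442661), -40, array([ -1.,   8.,  74.,  59., 105., -32.]), array([0.59, 0.17, 0.42]))]
-135 30 [(np.float64(61.486673202064914), -60, array([  1., -41., 122.,  61.,  65., -32.]), array([0.4 , 0.17, 0.37])), (np.float64(63.14857160367113), -40, array([  2., -47., 128.,  63.,  59., -13.]), array([0.38, 0.18, 0.35])), (np.float64(69.54126562564292), -80, array([  1., -36., 115.,  57.,  70., -48.]), array([0.42, 0.18, 0.39]))]
-45 30 [(np.float64(64.34746701655014), 80, array([  1.,  26.,  57.,  64., 117.,  66.]),
[... 220 characters left out ...]
array([0.67, 0.17, 0.37]))]
-120 35 [(np.float64(57.653115960758356), 20, array([  5., -48., 126.,  58.,  58.,  46.]), array([0.38, 0.19, 0.37])), (np.float64(63.02196253321246), -60, array([ -3., -21., 105.,  63.,  83., -42.]), array([0.47, 0.15, 0.39])), (np.float64(64.78256144484466), 0, array([ -0., -41., 123.,  65.,  65.,  18.]), array([0.4 , 0.17, 0.36]))]
-60 35 [(np.float64(59.947643792957635), 80, array([ -1.,   8.,  75.,  60., 105.,  70.]), array([0.59, 0.16, 0.41])), (np.float64(64.06283848129998), 60, array([ -2.,  12.,  74.,  64., 107.,  49.]), array([0.6 , 0.15, 0.39])), (np.float64(67.09578984250408), 40, array([ -2.,  17.,  70.,  67., 111.,  29.]), array([0.62, 0.15, 0.38]))]
```

Run:
```python
from look import *
out=[]
for az,el,roll in((-45,30,80),(-90,45,60),(-135,30,-60)):
    a,e=np.radians([az,el]); cam=L+.28*np.array([np.cos(a)*np.cos(e),np.sin(a)*np.cos(e),np.sin(e)])
    p,o,T=pose(cam,roll); r.reach(p,o); r.wait(.15); out.append(snap('wrist'))
pickle.dump(out,open('s3.pkl','wb'))
cv2.imwrite('pics/lens.png',np.hstack([x['frame'][110:410,190:456,::-1] for x in out]))
print(r.sense()['clock'])
```

```text
18.375
```

View pics/lens.png

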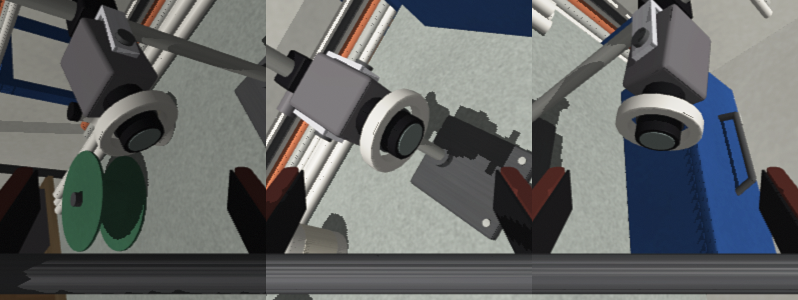

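```bash
cat > seg.py <<'E'
from look import *
out=pickle.load(open('s3.pkl','rb'))
off=[(190,110)]*3
G=[(147,138),(139,137),(127,143)]; W=[(108,125),(100,150),(90,120)]
def seg():
    res=[];vis=[]
    for i,s in enumerate(out):
        im=cv2.cvtColor(s['frame'],cv2.COLOR_RGB2BGR)[60:460,140:506]; k=4
        f=cv2.resize(s['frame'],None,fx=1,fy=1)
        g=cv2.cvtColor(f,cv2.COLOR_RGB2GRAY)
        u,v=G[i][0]+190,G[i][1]+110
        dark=(g<75).astype(np.uint8)
        sat=f.max(2).astype(int)-f.min(2)
        white=((g>150)&(sat<40)).astype(np.uint8)
        r0=np.zeros_like(g); cv2.circle(r0,(u,v),60,1,-1); 
        wh=white*r0
        n,l,st,ce=cv2.connectedComponentsWithStats(wh)
        lab=1+np.argmax(st[1:,4]); ring=(l==lab).astype(np.uint8)
        gl=((g>75)&(g<150)).astype(np.uint8); n,l,_,_=cv2.connectedComponentsWithStats(gl,connectivity=4); glass=(l==l[v,u]).astype(np.uint8)
        hr=cv2.convexHull(np.vstack(cv2.findContours(ring,0,1)[0])); cg=max(cv2.findContours(glass,0,1)[0],key=len)
        er=cv2.fitEllipse(hr); eg=cv2.fitEllipse(cv2.convexHull(cg)); res.append((er,eg,ring,glass))
        c=cv2.resize(s['frame'][v-65:v+65,u-65:u+65,::-1],None,fx=2,fy=2,interpolation=cv2.INTER_NEAREST).copy()
        c2=c.copy()
        for e,col in((er,(0,0,255)),(eg,(0,255,0))):
            cv2.ellipse(c2,(((e[0][0]-u+65.25)*2,(e[0][1]-v+65.25)*2),(e[1][0]*2,e[1][1]*2),e[2]),col,1)
        vis.append(np.vstack([c,c2])); print(np.round(er[0],1),np.round(er[1],1),round(er[2],1),'|',np.round(eg[0],1),np.round(eg[1],1),round(eg[2],1),g[v,u])
    cv2.imwrite('pics/seg.png',np.hstack(vis)); return res
if __name__=='__main__':
    R=seg()
    print(tri(*[(s,*e[1][0]) for s,e in zip(out,R)])); print(tri(*[(s,*e[0][0]) for s,e in zip(out,R)]))
E
python3 seg.py
```

```text
[296.5 237.8] [25.4 61.7] 31.1 | [254.4 147.1] [414.2 630.5] 98.8 42Traceback (most recent call last):
  File "seg.py", line 29, in <module>
    R=seg()
  File "seg.py", line 21, in seg
    er=cv2.fitEllipse(hr); eg=cv2.fitEllipse(cv2.convexHull(cg)); res.append((er,eg,ring,glass))
                              ~~~~~~~~~~~~~~^^^^^^^^^^^^^^^^^^^^
cv2.error: OpenCV(4.12.0) /io/opencv/modules/imgproc/src/shapedescr.cpp:361: error: (-201:Incorrect size of input array) There should be at least 5 points to fit the ellipse in function 'fitEllipseNoDirect'
```

Run:
```python
from look import *
from seg import out,G
for i,s in enumerate(out):
    g=cv2.cvtColor(s['frame'],cv2.COLOR_RGB2GRAY); u,v=G[i][0]+190,G[i][1]+110
    print(i,u,v); print('row',g[v,u-56:u+58:2].tolist()); print('col',g[v-50:v+44:2,u].tolist())
```

```text
0 337 248
row [194, 187, 181, 189, 121, 103, 70, 71, 71, 70, 69, 73, 80, 86, 19, 19, 18, 19, 18, 5, 26, 63, 42, 42, 42, 43, 42, 42, 42, 43, 43, 42, 42, 42, 11, 50, 76, 94, 94, 91, 90, 125, 124, 125, 127, 125, 123, 128, 125, 131, 129, 126, 129, 123, 123, 125, 127]
col [31, 56, 89, 91, 90, 92, 93, 95, 77, 70, 71, 65, 6, 7, 7, 7, 7, 8, 11, 11, 9, 48, 42, 42, 42, 42, 42, 42, 42, 41, 42, 123, 121, 121, 123, 122, 122, 125, 122, 124, 123, 123, 76, 76, 77, 73, 73]
1 329 247
row [48, 48, 48, 48, 46, 54, 235, 235, 236, 237, 237, 239, 192, 99, 100, 99, 65, 10, 13, 14, 27, 28, 28, 27, 27, 17, 104, 60, 60, 60, 60, 59, 59, 60, 60, 60, 32, 80, 67, 65, 71, 170, 177, 72, 32, 34, 35, 35, 33, 34, 35, 34, 35, 34, 35, 35, 35]
col [172, 140, 152, 164, 171, 126, 107, 99, 100, 98, 166, 40, 18, 10, 13, 20, 20, 23, 23, 20, 11, 40, 105, 61, 60, 60, 61, 60, 60, 60, 60, 60, 60, 60, 33, 19, 98, 108, 178, 173, 174, 184, 180, 177, 182, 180, 171]
2 317 253
row [163, 163, 165, 162, 166, 162, 165, 157, 165, 165, 140, 34, 38, 39, 41, 62, 94, 84, 19, 36, 60, 59, 56, 58, 57, 58, 57, 58, 58, 58, 57, 57, 57, 57, 57, 63, 19, 10, 43, 96, 95, 95, 95, 95, 95, 99, 98, 71, 76, 77, 77, 76, 76, 77, 75, 76, 73]
col [75, 217, 214, 217, 219, 219, 222, 206, 103, 95, 93, 20, 12, 11, 25, 25, 25, 25, 25, 12, 99, 56, 58, 58, 58, 58, 57, 58, 46, 37, 40, 39, 40, 40, 40, 39, 39, 40, 40, 38, 38, 39, 39, 38, 39, 39, 38]
```

Run:
```python
from look import *
from seg import out,G
vis=[];gl=[]
for i,s in enumerate(out):
    u,v=G[i][0]+190,G[i][1]+110
    g=cv2.cvtColor(s['frame'],cv2.COLOR_RGB2GRAY)
    m=np.zeros((482,642),np.uint8); cv2.floodFill(g.copy(),m,(u,v),0,5,5,4|(1<<8)|cv2.FLOODFILL_FIXED_RANGE|cv2.FLOODFILL_MASK_ONLY)
    m=m[1:-1,1:-1]; M_=cv2.moments(m,True); c=(M_['m10']/M_['m00'],M_['m01']/M_['m00'])
    e=cv2.fitEllipse(max(cv2.findContours(m,0,1)[0],key=len)); gl.append(e[0]); print(M_['m00'],np.round(c,2),np.round(e[0],2),np.round(e[1],2),round(e[2],1))
    p=s['frame'][v-65:v+45,u-55:u+35,::-1] if i!=2 else s['frame'][v-65:v+45,u-45:u+45,::-1]
    vis.append(cv2.resize(p,None,fx=2.9,fy=5.4,interpolation=cv2.INTER_LINEAR) if 0 else cv2.resize(p,(261,319),interpolation=cv2.INTER_CUBIC))
print(tri(*[(s,*c) for s,c in zip(out,gl)]))
pickle.dump(gl,open('gl.pkl','wb'))
cv2.imwrite('pics/rings.png',np.hstack(vis))
```

```text
401.0 [334.49 249.26] [334.53 249.22] [13.98 33.6 ] 59.5
423.0 [334.16 249.24] [334.17 249.28] [14.89 33.33] 28.8
412.0 [314.23 250.82] [314.11 250.79] [14.21 34.01] 99.6
(array([0.53556626, 0.39721028, 0.25809117]), [np.float64(6.603160688042047e-05), np.float64(3.440248668604353e-05), np.float64(9.653802511285537e-05)])
```

View pics/rings.png

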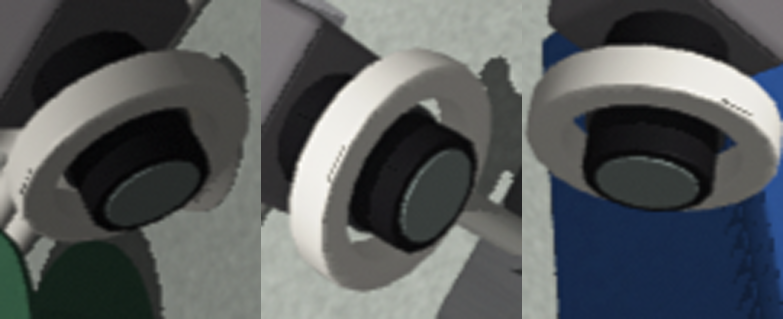

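The glass disc triangulates to 0.1 mm, and its ellipses imply a downward tilt of about 17°. I'll solve for the axis and cross-check it against the column.

Run:
```python
from look import *
from seg import out
from scipy.optimize import least_squares
gl=pickle.load(open('gl.pkl','rb')); E=[((14.98,34.6),59.5),((15.89,34.33),28.8),((15.21,35.01),99.6)]
Lc=np.array([.5356,.3972,.2581]); rows=[]
cs=[];ms=[]
for s,((b,a),ang),c in zip(out,E,gl):
    R=np.array(s['R']); o=-R.T@np.array(s['t']); d=o-Lc; d/=np.linalg.norm(d)
    t=np.radians(ang+90) # major axis direction in image
    m=R.T@np.array([np.cos(t),np.sin(t),0]); m-=d*(m@d); m/=np.linalg.norm(m)
    cs.append((d,b/a)); ms.append(m)
def n(p): return -np.array([np.cos(p[0])*np.cos(p[1]),np.sin(p[0])*np.cos(p[1]),np.sin(p[1])])
for w in((1,0),(0,1),(1,1)):
    f=lambda p:[w[0]*(n(p)@d-k) for d,k in cs]+[w[1]*(n(p)@m) for m in ms]
    q=least_squares(f,[1.57,.3]); print(w,np.degrees(q.x),np.round(q.fun,3))
sc=pickle.load(open('s0.pkl','rb'))['scene']
for v in(225,232,238): 
    row=cv2.cvtColor(sc['frame'],cv2.COLOR_RGB2GRAY)[v,462:492]; print(v,row.tolist())
print('dir check: point at column 150mm behind on z', [proj(sc,[.5356,.3972+.15,z]) for z in(.01,.1,.4)])
```

```text
(1, 0) [90.09781271 14.96772076] [-0.003  0.004 -0.003  0.     0.     0.   ]
(0, 1) [90.99651032 14.93017565] [ 0.     0.    -0.    -0.004  0.006 -0.004]
(1, 1) [90.75937066 14.95455753] [ 0.004  0.005 -0.01  -0.001  0.01  -0.001]
225 [146, 146, 147, 148, 147, 147, 147, 136, 78, 71, 72, 72, 72, 74, 124, 143, 147, 146, 145, 143, 144, 142, 146, 146, 148, 148, 150, 148, 147, 146]
232 [81, 84, 82, 83, 81, 84, 87, 79, 74, 72, 74, 78, 138, 145, 146, 149, 150, 148, 151, 153, 148, 149, 146, 142, 145, 142, 143, 148, 145, 144]
238 [83, 75, 78, 82, 91, 82, 78, 75, 71, 71, 79, 78, 85, 77, 133, 145, 147, 149, 149, 150, 146, 146, 146, 145, 143, 143, 146, 145, 146, 144]
dir check: point at column 150mm behind on z [array([466.86486509, 242.78131665]), array([473.74501579, 222.10064902]), array([502.13211796, 136.77341549])]
```

```bash
cat > fin.py <<'E'
from h import *
AZ,PI=90.5,15.0
Lc=np.array([.5356,.3972,.2581])
RL=Ro.from_euler('xyz',[0,-PI,AZ],degrees=True).as_matrix()
OL=[180,-PI,AZ]
def goal(back=0,d=(0,0,0)): # TCP with inlet `back` m further from lens, d = lens-frame correction
    return Lc+RL@(np.array([-.155-back,0,.188])+np.array(d))
E
python3 - <<'E'
from fin import *
print(RL[:,0],goal(),r.sense()['joints'].round(1))
for b in(0,.1): print(r.inverse_kinematics(goal(b),OL))
r.reach(M(0,0,.29),[180,0,YAW]); print(r.sense()['clock'])
r.servo_line(M(0,0,.188),speed=.12); r.wait(.2); print(r.sense()['contact_force'])
print(r.inverse_kinematics(goal(),OL),r.inverse_kinematics(goal(.1),OL))
r.grab(50); r.wait(.4); s=r.sense(); print(s['opening'],s['gripper_force'],s['contact_force'],s['clock'],s['tcp_pos']-M(0,0,.188))
E
```

```text
[-0.00842919  0.96588905  0.25881905] [0.53733114 0.19883107 0.3995771 ] [  0.8 -41.  121.8  61.5  65.4 -32.1]
[12.64900463 -1.11553698 78.08811185 14.86392348 99.47799079 15.06664787]
[ 2.6467328  -4.01802254 83.52289699 15.20626943 99.57929032  4.81226918]
20.1
[-0.33806606 -0.55624989 -0.12526995]
[12.64900463 -1.11553698 78.08811185 14.86392348 99.47799079 15.06664787] [ 2.6467328  -4.01802254 83.52289699 15.20626943 99.57929032  4.81226918]
0.06206874189802606 49.99944984912872 [-1.41483345  0.77286625  1.32347027] 22.2333 [-3.01228021e-05  5.60086075e-05 -1.04979175e-05]
```

Run:
```python
from fin import *
import pickle
r.servo_line(M(0,0,.188+.16),speed=.12); s=r.sense(); print(s['opening'],s['contact_force'],s['clock'])
r.reach(goal(.1),OL); r.wait(.1); r.servo_line(goal(0),speed=.07); r.wait(.5); s=r.sense(); print(s['opening'],s['contact_force'],s['tcp_pos']-goal(),s['orientation'],s['clock'])
d={n:snap(n,n+'F.png') for n in('scene','side','wrist')}; pickle.dump(d,open('sF.pkl','wb'))
for n in d: print(n,[proj(d[n],Lc+RL@np.array(p)).round(1) for p in((0,0,0),(-.1,0,0),(-.24,0,0),(-.155,0,.047))])
c=lambda n,u,v,w,h,k:cv2.resize(d[n]['frame'][v:v+h,u:u+w,::-1],(w*k,h*k),interpolation=cv2.INTER_CUBIC)
cv2.imwrite('pics/F.png',np.vstack([np.hstack([c('scene',370,140,130,80,3),c('side',260,210,130,120,3)[:240]]),cv2.resize(d['wrist']['frame'][60:400,120:520,::-1],(780,340))]))
```

```text
0.06196222287824996 [ 0.07529575 -0.19140376 -6.1722797 ] 23.7167
0.06202690403079596 [-0.28007725  0.42242577 -5.88905578] [ 1.19900703e-06 -2.78020959e-05 -9.82231352e-06] [-179.99983583  -14.99976392   90.49694962] 27.0167
scene [array([437.4, 187.5]), array([403.1, 199.5]), array([355.4, 216.1]), array([381.8, 193.9])]
side [array([315. , 331.8]), array([317.8, 303.2]), array([321.1, 269.6]), array([319.2, 268.8])]
wrist [array([322.5, -96.1]), array([322.4, 176.6]), array([322.4, 436.3]), array([322.1, 344.5])]
```

View pics/F.png

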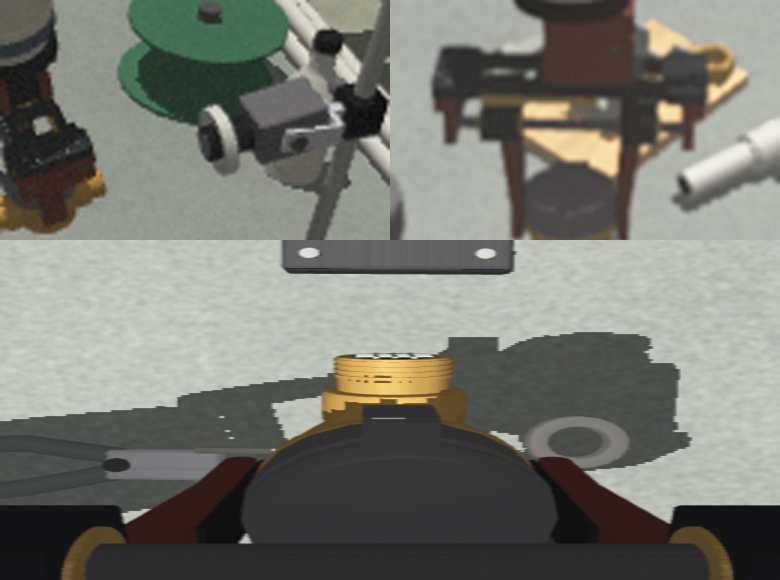

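The wrist view shows the inlet mouth at (321.5,176) against a predicted (322.4,176.6), with the lid shut and the register held. The scene view has the inlet end at crop (103,182) against (99,178) predicted, a shift the lens shares. One last numeric check for sag or pitch, using the tailpiece.

Run:
```python
from fin import *
import pickle
d=pickle.load(open('sF.pkl','rb'));s=d['scene']
h=cv2.cvtColor(s['frame'],cv2.COLOR_RGB2HSV); m=cv2.inRange(h,(12,120,60),(30,255,255)); m[:, :340]=0; m[:,415:]=0; m[:185]=0; m[240:]=0
for x in range(344,412,4):
    v=np.where(m[:,x])[0]
    c=None
    if len(v): c=(v.min(),v.max(),v.mean().round(1))
    t=(x-403.1)/(355.4-403.1); print(x,c,'axis pred',round(199.5+t*16.6,1))
```

```text
344 None axis pred 220.1
348 None axis pred 218.7
352 None axis pred 217.3
356 (np.int64(213), np.int64(216), np.float64(214.5)) axis pred 215.9
360 (np.int64(211), np.int64(218), np.float64(214.5)) axis pred 214.5
364 (np.int64(208), np.int64(218), np.float64(213.0)) axis pred 213.1
368 (np.int64(208), np.int64(217), np.float64(212.5)) axis pred 211.7
372 (np.int64(207), np.int64(215), np.float64(211.0)) axis pred 210.3
376 (np.int64(209), np.int64(214), np.float64(211.5)) axis pred 208.9
380 (np.int64(211), np.int64(215), np.float64(213.0)) axis pred 207.5
384 (np.int64(215), np.int64(216), np.float64(215.5)) axis pred 206.1
388 (np.int64(214), np.int64(216), np.float64(215.0)) axis pred 204.8
392 (np.int64(207), np.int64(214), np.float64(210.2)) axis pred 203.4
396 (np.int64(201), np.int64(207), np.float64(204.0)) axis pred 202.0
400 (np.int64(199), np.int64(205), np.float64(202.0)) axis pred 200.6
404 (np.int64(201), np.int64(203), np.float64(202.0)) axis pred 199.2
408 None axis pred 197.8
```

```bash
python3 -c "
from h import *
s=r.sense();print(s['opening'],s['gripper_force'],s['clock']);print(r.hand_in())"
```

```text
0.062113682859346805 49.99773681163788 27.1667
the job is handed in; nothing more can be done
None
```

Handed in at 27.2 s: the lid snapped shut and the meter is held still by its register, with the inlet about 100 mm in front of the lens, within about 1 mm of the aim point in the wrist view and square to about 1°, lid side up.

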